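# Seat the paint-marked tappets of a cylinder head in order

### The job

On the cylinder head, press the four paint-marked tappets straight down with your fingertips until each is fully home against its stop, one after another in the order yellow, red, blue, green, each home before you press the next. Only press, do not pull a tappet up; leave the unpainted tappets, the socket and bearing cap on the head, and everything on the bench where they are.

Things in the scene. Friction and masses are not known exactly. Their poses are not given: they have to be found in the camera images.
- head: Aluminium cylinder head on two timber bearers, immovable: 400 mm long (own y), 190 wide (own x), deck 130 mm above the bench with an 8 mm rim. Origin under its centre, on the bench. Near row (own x -45 mm): the four painted tappets, 88 mm apart, colours in a new order each time. Far row (own x +45): two plain tappets (y -44, +44) and two bare valve springs 22 mm tall (y -132, +132)
- yellow_top (a point): Centre of the top face of the yellow tappet: a steel bucket tappet, upright cylinder 32 mm in diameter, its flat top carrying a yellow paint disc 27 mm across. It starts 20 to 23 mm above the deck and fully home is 11 mm above it, 5 mm above the 42 mm wide collar round its bore. Moves with the tappet
- tappet_yellow (a joint): How far the yellow tappet is pushed down its bore, in m: starts between 0 and 0.003, fully home against its solid stop at 0.012; negative when pulled up (down to -0.010). It slides straight down with about 6 N of oily drag, no spring, and stays where it is left
- red_top (a point): Centre of the top face of the red tappet: a steel bucket tappet, upright cylinder 32 mm in diameter, its flat top carrying a red paint disc 27 mm across. It starts 20 to 23 mm above the deck and fully home is 11 mm above it, 5 mm above the 42 mm wide collar round its bore. Moves with the tappet
- tappet_red (a joint): How far the red tappet is pushed down its bore, in m: starts between 0 and 0.003, fully home against its solid stop at 0.012; negative when pulled up (down to -0.010). It slides straight down with about 6 N of oily drag, no spring, and stays where it is left
- blue_top (a point): Centre of the top face of the blue tappet: a steel bucket tappet, upright cylinder 32 mm in diameter, its flat top carrying a blue paint disc 27 mm across. It starts 20 to 23 mm above the deck and fully home is 11 mm above it, 5 mm above the 42 mm wide collar round its bore. Moves with the tappet
- tappet_blue (a joint): How far the blue tappet is pushed down its bore, in m: starts between 0 and 0.003, fully home against its solid stop at 0.012; negative when pulled up (down to -0.010). It slides straight down with about 6 N of oily drag, no spring, and stays where it is left
- green_top (a point): Centre of the top face of the green tappet: a steel bucket tappet, upright cylinder 32 mm in diameter, its flat top carrying a green paint disc 27 mm across. It starts 20 to 23 mm above the deck and fully home is 11 mm above it, 5 mm above the 42 mm wide collar round its bore. Moves with the tappet
- tappet_green (a joint): How far the green tappet is pushed down its bore, in m: starts between 0 and 0.003, fully home against its solid stop at 0.012; negative when pulled up (down to -0.010). It slides straight down with about 6 N of oily drag, no spring, and stays where it is left
- plain_a_top (a point): Centre of the top face of an unpainted steel tappet in the far row of the head (own y about -44 mm), 32 mm in diameter, standing 23 mm above the deck; slides like the others. Not part of the job
- plain_b_top (a point): Centre of the top face of an unpainted steel tappet in the far row of the head (own y about +44 mm), 32 mm in diameter, standing 23 mm above the deck; slides like the others. Not part of the job
- socket: Chromed steel spark plug socket standing loose on the head's deck between the rows, 26 mm in diameter, 63 mm tall, origin under its centre. Bystander
- cam_cap: Small aluminium bearing cap lying loose on the deck in the far row, 50 x 20 mm, 24 mm tall, origin under its centre. Bystander
- valve: Engine valve standing on its 34 mm head on the bench, 105 mm tall, origin under its centre. Bystander
- wrench: Steel wrench lying on the bench to the left. Bystander
- screwdriver: Orange-handled screwdriver lying on the bench to the right. Bystander
- oil_bottle: Grey oil bottle with black cap, 64 mm in diameter, 140 mm tall, standing on the bench to the left. Bystander
- mug: White mug, 80 mm across, 90 mm tall, standing on the bench to the right. Bystander

How it is judged (in metres and radians):
On the way, in this order (a step that is already met when the one before it is completed fails the run):
1. the yellow tappet is pushed fully home (within 2 mm) (value of joint tappet_yellow above 0.01 m), for 0.1 s.
2. the red tappet is pushed fully home (within 2 mm) (value of joint tappet_red above 0.01 m), for 0.1 s.
3. the blue tappet is pushed fully home (within 2 mm) (value of joint tappet_blue above 0.01 m), for 0.1 s.
4. the green tappet is pushed fully home (within 2 mm) (value of joint tappet_green above 0.01 m), for 0.1 s.
At the end, for the whole second after the job is handed in: All four painted tappets are within 2 mm of fully home, seated in the order yellow, red, blue, green; the unpainted tappets have moved less than 4 mm and the socket and bearing cap rest where they were (value of joint each of tappet_yellow, tappet_red, tappet_blue, tappet_green above 0.01 m and distance of each of plain_a_top, plain_b_top from where it was at the start of the episode below 0.004 m and linear speed of each of socket, cam_cap below 0.02 m/s); the robot touches nothing.
It fails at once if a painted tappet is pushed down (past 5 mm of its travel) before the one before it in the order is home ((value of joint tappet_red above 0.005 m and value of joint tappet_yellow below 0.009 m) or (value of joint tappet_blue above 0.005 m and value of joint tappet_red below 0.009 m) or (value of joint tappet_green above 0.005 m and value of joint tappet_blue below 0.009 m)).
It fails at once if a painted tappet is pulled up out of its bore instead of pressed (more than 4 mm) (value of joint any of tappet_yellow, tappet_red, tappet_blue, tappet_green below -0.004 m).
It fails at once if an unpainted tappet is moved by more than 4 mm (distance of any of plain_a_top, plain_b_top from where it was at the start of the episode above 0.004 m).
It fails at once if the socket or the bearing cap on the head is lifted, toppled or shifted by more than 15 mm (distance of any of socket, cam_cap from where it was at the start of the episode above 0.015 m or angle between socket's own z axis and vertical above 0.4 rad).
It fails at once if something lying or standing on the bench is moved by more than 20 mm (distance of any of valve, wrench, screwdriver, oil_bottle, mug from where it was at the start of the episode above 0.02 m).
It also fails if it takes over 46 s, if anything falls off the work surface, if the arm or the gripper's body presses on something with over 40 N, if the wrist force passes 120 N, or if a joint passes its speed limit or range.

### The arm

A 6-joint arm with a two-finger parallel gripper is mounted at the origin on the work surface. World frame = base frame: x ahead of the robot, y to its left, z up, the work surface at z = 0. Lengths are in mm, angles in rad, forces in N, time in s.
With the tool pointing down it reaches from about 275 to 750 mm from the base axis. Payload 10.2 kg.
Tool frame: the origin (TCP) lies midway between the tips of the shut fingers; the grasp point (between the pads) lies grip_depth behind it (grip_depth is the distance from the TCP to the grasp point, in mm); z points along the fingers, y is the line along which they close (so a half turn about z gives the same grasp; the last joint's range is limited). The gripper opens to 85 mm and grips with 20 to 120 N. Pads are 22 mm wide; open, the fingers measure 114 mm over their backs; the gripper's body (76 mm by 85 mm) begins 54 mm behind the grasp point. The pads swing forward as they close: fully open they stand 13 mm farther back than shut.
Start: joints at [0.955, 0.313, 1.498, -0, 1.331, -0.223], TCP at [200.971, 485.017, 231.294] pointing down, gripper open.
Joint ranges: [-2.94, 2.94], [-0.97, 2.17], [0.19, 2.56], [-1.23, 4.37], [0.02, 3.11], [-2.88, 2.88]. Speed limits (rad/s): [2.39, 2.39, 3.01, 3.14, 3.14, 3.14].

### API

Orientations are given as a unit quaternion [w, x, y, z].
In Python, from rig import * gives the robot as it stands.
- The arm moves only by the tool servo_tool, never from a script. Its argument "commands" is a list of rows, each a list of 3 entries, a list of its own where there are three numbers: the gripper command: -1 is fully open, 1 is shut, values between are in proportion, then the shift along the tool's x, y, z in m, then the turn, a rotation vector about the tool's x, y, z in units of 6 degrees (1.0 is 6 degrees). In form: [[grip, [dx, dy, dz], [ax, ay, az]], ...]. A call has 1 to 10 rows; each row shifts and turns the commanded pose from where the row before left it, along the tool's axes as they then stand; what a row does not reach is not made up. A row lasts 1/12 s, in which the tool goes at most 41.7 mm and 7.16 degrees, less where a joint would pass 70% of its speed; a pose out of reach is approached as far as the arm can. A call is refused whole if a number of a shift passes 0.0417 or a number of a turn 1, either way. A call with a gripper value outside its range is refused whole. The fingers move at their own pace and stop on an object; "squeeze" is the grip in N (left out, the last holds). Time passes only in rows, so rows that do not move let the fingers close. It gives the time, the measured TCP pose, the force, the opening and the grip force at its end, in the units of the state.
- sense(): the state, without advancing time (a new reading comes with each control period).
- capture(name): name is "side" or "top"; returns a dict with "pixels" (384x512x3 uint8, red, green, blue), "z_map" (384x512 float32, mm along the optical axis (not along the pixel's ray), 0 where there is no reading), "fx", "fy", "cx", "cy" (pixels), "rvec" (rotation vector, rad) and "tvec" (3), from world to camera coordinates, as OpenCV has them. Camera axes: x right, y down, z forward; pixel columns grow to the right and rows downward; lengths in mm; the calibration is good to about 2 mm. A picture is of the moment at which its call begins.
- finish_job(): hands the job in; it is judged then, once.
The state is a dict: "time_s": time; "joints": joint angles; "dq": joint speeds; "tau": joint torques, N m; "eef_pos": TCP position; "ee_rot": TCP orientation; "force": force on the tool from outside, world axes, zero at the start; "wrist_torque": the same for the moment, N m; "grip_width": opening from 0.0 (shut) to 1.0 (fully open); "grip_force": force on a finger pad.
Only numpy, scipy, OpenCV 4.12 (cv2) and the standard library are available. Lean on these libraries where they do the work, as an engineer would, in place of code of your own. Each camera call takes 0.05 s, during which the arm holds its last target. There are 200 camera calls.

## Working session

There is one attempt and no reset: what is moved stays moved. The work goes in short steps, Python scripts to look and compute and a tool call to move; the robot and the scene stay as the last step left them, time stands still between calls to the robot, and variables do not carry over. Pictures are saved under pics/ and viewed, at most 10 in all, crops included, and the job is handed in when it is done.

Besides the shell and the picture viewer there is one more tool, called after "Call:" by a JSON object that holds its "name" and its "arguments". servo_tool: Moves the arm, as the interface text tells. Its arguments: {"type":"object","properties":{"commands":{"type":"array"},"squeeze":{"type":"number"}},"required":["commands"]}

```bash
mkdir -p pics
cat > h.py <<'E'
from rig import *
import numpy as np, cv2
def cap(n):
    c=capture(n); R=cv2.Rodrigues(np.array(c["rvec"],float))[0]; t=np.array(c["tvec"],float).ravel()
    z=c["z_map"].astype(float); v,u=np.mgrid[:384,:512]
    P=np.stack([(u-c["cx"])/c["fx"]*z,(v-c["cy"])/c["fy"]*z,z],-1)
    W=(P-t)@R; W[z==0]=np.nan
    return c["pixels"],W
E
python3 - <<'E'
from h import *
s=sense();print(s)
for n in("top","side"):
    p,W=cap(n); np.savez(n+".npz",p=p,W=W)
    cv2.imwrite(f"pics/{n}1.png",cv2.resize(p[...,::-1],(768,576)))
    hsv=cv2.cvtColor(p,cv2.COLOR_RGB2HSV).astype(int)
    for k,lo,hi in(("yellow",22,35),("red",-6,6),("blue",100,130),("green",45,85)):
        h=(hsv[...,0]+10)%180-10
        m=((h>=lo)&(h<=hi)&(hsv[...,1]>110)&(hsv[...,2]>50)&(W[...,2]>130)&(W[...,2]<170)).astype(np.uint8)
        N,L,S,C=cv2.connectedComponentsWithStats(m)
        for i in range(1,N):
            if S[i,4]>15: print(n,k,S[i,4],C[i].round(),np.nanmedian(W[L==i],0).round(1))
E
```

```text
{'time_s': 0.0, 'joints': array([ 9.54611671e-01,  3.13457296e-01,  1.49840979e+00, -3.23391583e-05,
        1.33099195e+00, -2.23387039e-01]), 'dq': array([ 0.00070803,  0.00160322, -0.00046248, -0.00119441,  0.001202  ,
       -0.00208213]), 'tau': array([ 6.08661667e-04, -4.12273550e+01, -2.59742528e+01, -1.39375661e-04,
        4.20740369e-03,  4.71177418e-05]), 'eef_pos': array([200.82322823, 484.80570649, 230.74161345]), 'ee_rot': array([-2.43725612e-04,  1.95134827e-01,  9.80776222e-01, -5.84615798e-04]), 'force': array([-0.49546612, -0.21941953,  0.61228839]), 'wrist_torque': array([-0.01831179,  0.01881974,  0.02251977]), 'grip_force': 0.0, 'grip_width': 0.998781880763147}
top yellow 57 [285. 180.] [ 555.9 -133.   150.4]
top red 533 [ 58. 169.] [609.9 596.2 143.6]
top red 54 [202. 181.] [559.9 132.4 152.5]
top blue 97 [453.  98.] [ 816.1 -697.3  131.3]
top blue 27 [467. 101.] [ 805.9 -743.9  131.5]
top blue 44 [442. 124.] [ 732.  -657.5  131.4]
top blue 141 [458. 124.] [ 728.6 -713.2  131.7]
top blue 50 [230. 181.] [557.8  43.5 151.7]
top green 39 [257. 180.] [558.  -43.3 152.7]
side yellow 33 [242. 149.] [ 558.1 -129.6  148.5]
side red 57 [223. 210.] [563.6 134.6 150.4]
side blue 48 [230. 188.] [561.5  45.9 150. ]
side green 40 [236. 167.] [559.8 -39.7 151.5]
```

View pics/top1.png

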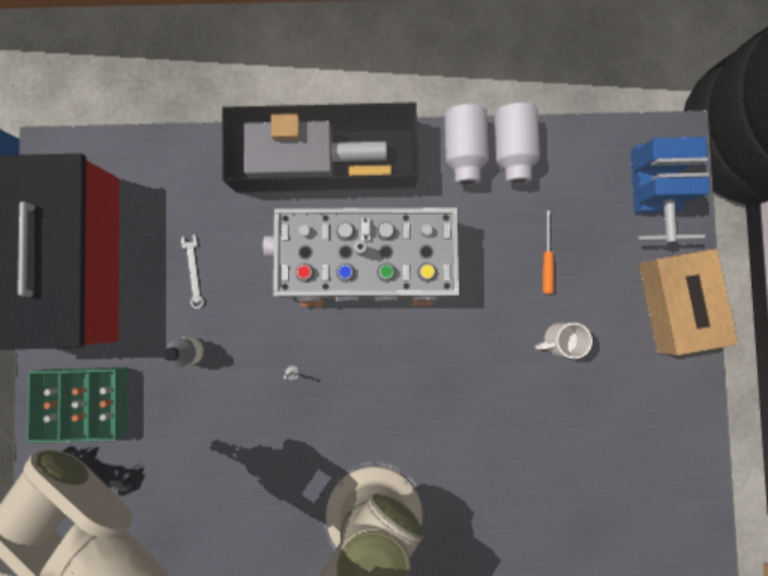

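View pics/side1.png

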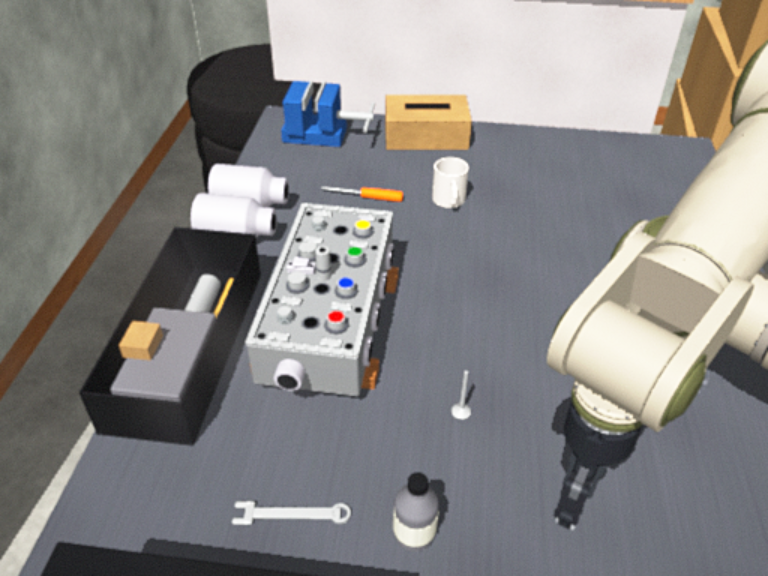

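Run:
```python
import numpy as np
for n in("top","side"):
    W=np.load(n+".npz")["W"]
    for lo,hi in((158,185),(185,215)):
        q=W[(W[...,2]>lo)&(W[...,2]<hi)&(W[...,0]>470)&(W[...,0]<720)&(abs(W[...,1])<210)]
        print(n,lo,len(q),q.round()[:40].tolist())
```

```text
top 158 11 [[659.0, -1.0, 158.0], [654.0, -55.0, 160.0], [652.0, -4.0, 158.0], [600.0, -3.0, 167.0], [595.0, 0.0, 175.0], [594.0, 16.0, 160.0], [593.0, 13.0, 173.0], [593.0, 10.0, 173.0], [592.0, 6.0, 179.0], [593.0, 4.0, 166.0], [591.0, 10.0, 160.0]]
top 185 56 [[616.0, 15.0, 191.0], [616.0, 12.0, 190.0], [615.0, 9.0, 193.0], [615.0, 5.0, 191.0], [615.0, 2.0, 192.0], [612.0, 18.0, 194.0], [612.0, 15.0, 194.0], [612.0, 12.0, 193.0], [613.0, 9.0, 189.0], [612.0, 6.0, 194.0], [612.0, 2.0, 192.0], [612.0, -1.0, 190.0], [609.0, 18.0, 194.0], [609.0, 15.0, 193.0], [609.0, 12.0, 192.0], [609.0, 9.0, 194.0], [608.0, 6.0, 197.0], [609.0, 3.0, 193.0], [609.0, -1.0, 191.0], [606.0, 21.0, 192.0], [606.0, 18.0, 192.0], [606.0, 15.0, 192.0], [606.0, 12.0, 193.0], [606.0, 9.0, 193.0], [606.0, 6.0, 193.0], [605.0, 2.0, 197.0], [605.0, -1.0, 194.0], [606.0, -4.0, 192.0], [603.0, 18.0, 193.0], [603.0, 15.0, 190.0], [603.0, 12.0, 191.0], [602.0, 9.0, 197.0], [602.0, 6.0, 194.0], [603.0, 3.0, 193.0], [602.0, -0.0, 193.0], [603.0, -3.0, 190.0], [600.0, 18.0, 189.0], [599.0, 15.0, 195.0], [600.0, 12.0, 1
[... 1101 characters left out ...]
 [604.0, 2.0, 188.0], [601.0, 5.0, 190.0], [619.0, 12.0, 191.0], [617.0, 10.0, 190.0], [613.0, 12.0, 192.0], [611.0, 11.0, 191.0], [608.0, 12.0, 192.0], [605.0, 14.0, 194.0], [602.0, 12.0, 193.0], [600.0, 9.0, 191.0], [598.0, 8.0, 190.0], [619.0, 13.0, 188.0], [615.0, 17.0, 192.0], [613.0, 15.0, 191.0], [609.0, 18.0, 194.0], [607.0, 15.0, 191.0], [604.0, 17.0, 193.0], [602.0, 13.0, 191.0], [596.0, 18.0, 195.0], [618.0, 18.0, 189.0], [614.0, 21.0, 192.0], [612.0, 19.0, 190.0], [609.0, 19.0, 191.0], [606.0, 20.0, 192.0], [604.0, 19.0, 191.0], [602.0, 17.0, 190.0], [598.0, 19.0, 192.0], [596.0, 18.0, 191.0], [617.0, 23.0, 190.0], [614.0, 24.0, 191.0], [610.0, 26.0, 193.0], [609.0, 23.0, 190.0]]
```

The pictures show the near row from left to right in the top view as red (304,271), blue (345,271), green (386,271) and yellow (427,271). The socket is just behind blue and green at (362,246), with its top at z≈193. I'll shut the fingers, square the tool to the head and go over yellow.

Call:
{"name": "servo_tool", "arguments": {"commands": [[1,[0,0,0],[0,0,-0.95]],[1,[0,0,0],[0,0,-0.95]],[1,[0,0,0],[0,0,-0.95]],[1,[0,0,0],[0,0,-0.9]],[1,[-0.018,-0.031,0],[0,0,0]],[1,[-0.018,-0.031,0],[0,0,0]],[1,[-0.018,-0.031,0],[0,0,0]],[1,[-0.018,-0.031,0],[0,0,0]],[1,[-0.018,-0.031,0],[0,0,0]],[1,[-0.018,-0.031,0],[0,0,0]]]}}

```text
time_s: 0.93
eef_pos: [309.3, 297.4, 231.1]
ee_rot: [-0.0, -0.0, 1.0, -0.0]
force: [1.3, 0.4, -0.5]
grip_width: -0.003
grip_force: 0.0
```

Call:
{"name": "servo_tool", "arguments": {"commands": [[1,[-0.018,-0.031,0],[0,0,0]],[1,[-0.018,-0.031,0],[0,0,0]],[1,[-0.018,-0.031,0],[0,0,0]],[1,[-0.018,-0.031,0],[0,0,0]],[1,[-0.018,-0.031,0],[0,0,0]],[1,[-0.018,-0.031,0],[0,0,0]],[1,[-0.018,-0.031,0],[0,0,0]],[1,[-0.018,-0.031,0],[0,0,0]],[1,[0,0,0],[0,0,0]],[1,[0,0,0],[0,0,0]]]}}

```text
time_s: 1.77
eef_pos: [453.2, 49.8, 230.8]
ee_rot: [-0.001, 0.001, 1.0, 0.0]
force: [0.6, 0.1, 1.2]
grip_width: 0.001
grip_force: 0.0
```

Call:
{"name": "servo_tool", "arguments": {"commands": [[1,[-0.017,-0.03,0],[0,0,0]],[1,[-0.017,-0.03,0],[0,0,0]],[1,[-0.017,-0.03,0],[0,0,0]],[1,[-0.017,-0.03,0],[0,0,0]],[1,[-0.017,-0.03,0],[0,0,0]],[1,[-0.017,-0.03,0],[0,0,0]],[1,[0,0,0.02],[0,0,0]],[1,[0,0,0.02],[0,0,0]],[1,[0,0,0.02],[0,0,0]],[1,[0,0,0],[0,0,0]]]}}

```text
time_s: 2.6
eef_pos: [553.2, -127.1, 167.5]
ee_rot: [-0.003, -0.0, 1.0, 0.002]
force: [-0.1, -0.7, -0.4]
grip_width: 0.003
grip_force: 0.0
```

Run:
```python
from h import *
p,W=cap("side"); cv2.imwrite("pics/s2.png",cv2.resize(p[110:240,160:340,::-1],(720,520),interpolation=cv2.INTER_CUBIC))
print(sense()["eef_pos"])
```

```text
[ 554.07912482 -127.51557451  169.9538884 ]
```

View pics/s2.png

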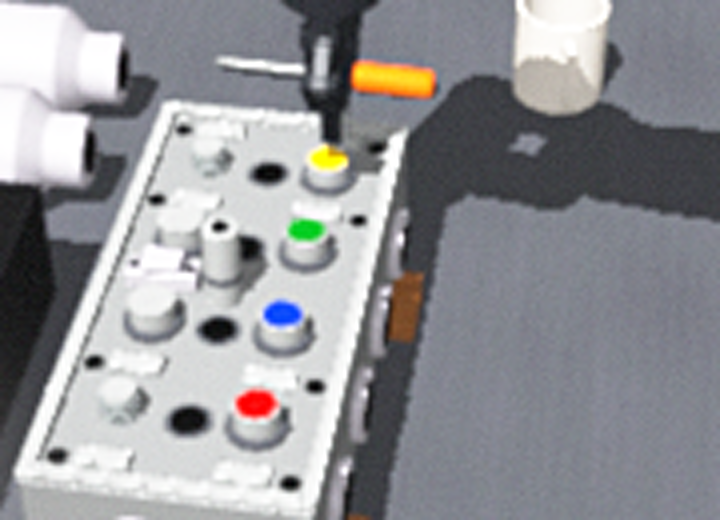

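The fingertip (330,135) stands just above the yellow disc (328,160). I'll press gently.

Call:
{"name": "servo_tool", "arguments": {"commands": [[1,[0,-0.003,0.008],[0,0,0]],[1,[0,0,0.006],[0,0,0]],[1,[0,0,0.004],[0,0,0]],[1,[0,0,0.003],[0,0,0]],[1,[0,0,0.003],[0,0,0]],[1,[0,0,0],[0,0,0]],[1,[0,0,0],[0,0,0]]]}}

```text
time_s: 3.23
eef_pos: [555.0, -132.0, 147.4]
ee_rot: [0.0, 0.0, 1.0, -0.0]
force: [0.8, 0.1, 0.5]
grip_width: 0.0
grip_force: 0.0
```

Call:
{"name": "servo_tool", "arguments": {"commands": [[1,[0,0,0.003],[0,0,0]],[1,[0,0,0.002],[0,0,0]],[1,[0,0,0.001],[0,0,0]]]}}

```text
time_s: 3.48
eef_pos: [555.1, -132.1, 141.8]
ee_rot: [0.0, 0.0, 1.0, -0.0]
force: [-1.1, 0.9, 6.7]
grip_width: 0.004
grip_force: 2.9
```

Call:
{"name": "servo_tool", "arguments": {"commands": [[1,[0,0,0.001],[0,0,0]],[1,[0,0,0.001],[0,0,0]]]}}

```text
time_s: 3.65
eef_pos: [555.2, -132.1, 140.9]
ee_rot: [0.001, -0.0, 1.0, -0.0]
force: [-6.7, 3.2, 20.4]
grip_width: 0.001
grip_force: 10.0
```

Call:
{"name": "servo_tool", "arguments": {"commands": [[1,[0,0,0.001],[0,0,0]],[1,[0,0,0],[0,0,0]],[1,[0,0,0],[0,0,0]]]}}

```text
time_s: 3.9
eef_pos: [555.2, -132.2, 140.9]
ee_rot: [0.001, -0.0, 1.0, -0.001]
force: [-7.6, 2.7, 20.5]
grip_width: -0.002
grip_force: 10.0
```

Call:
{"name": "servo_tool", "arguments": {"commands": [[1,[0,0,-0.02],[0,0,0]],[1,[0,0,-0.02],[0,0,0]],[1,[0,0.033,0],[0,0,0]],[1,[0,0.033,0],[0,0,0]],[1,[0,0.033,0],[0,0,0]],[1,[0,0.033,0],[0,0,0]],[1,[-0.001,0.033,0],[0,0,0]],[1,[-0.001,0.033,0],[0,0,0]],[1,[-0.001,0.033,0],[0,0,0]],[1,[-0.001,0.033,0],[0,0,0]]]}}

```text
time_s: 4.73
eef_pos: [558.8, 133.6, 178.3]
ee_rot: [0.0, 0.0, 1.0, -0.0]
force: [-0.3, -0.2, 0.2]
grip_width: -0.003
grip_force: 0.0
```

Call:
{"name": "servo_tool", "arguments": {"commands": [[1,[0,0,0.01],[0,0,0]],[1,[0,0,0.006],[0,0,0]],[1,[0,0,0],[0,0,0]]]}}

```text
time_s: 4.98
eef_pos: [558.2, 131.5, 160.6]
ee_rot: [-0.001, 0.0, 1.0, -0.0]
force: [-0.7, -0.0, -0.5]
grip_width: -0.001
grip_force: 0.0
```

Run:
```python
from h import *
p,W=cap("side"); cv2.imwrite("pics/s3.png",cv2.resize(p[110:240,160:340,::-1],(720,520),interpolation=cv2.INTER_CUBIC))
print(sense()["eef_pos"],sense()["force"])
h=cv2.cvtColor(p,cv2.COLOR_RGB2HSV); m=(h[...,0]>21)&(h[...,0]<36)&(h[...,1]>110)&(W[...,2]>125)
print(m.sum(),np.nanmedian(W[m],0))
```

```text
[558.6486946  131.02269964 161.43506263] [ 0.57429151 -0.55847655 -0.03590465]
19 [ 549.65880791 -123.31981053  139.7750725 ]
```

View pics/s3.png

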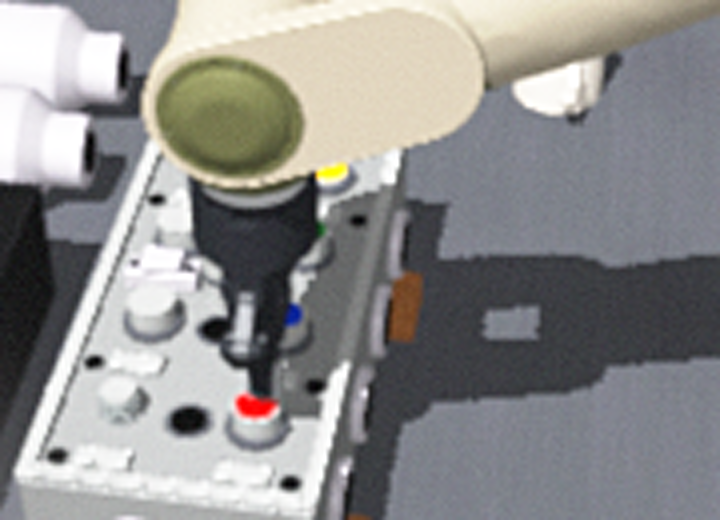

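Yellow is now low at (333,172), z≈140, so it is home. The fingertip is over red at (257,400), and I'll press it.

Call:
{"name": "servo_tool", "arguments": {"commands": [[1,[0,0.001,0.006],[0,0,0]],[1,[0,0,0.005],[0,0,0]],[1,[0,0,0.003],[0,0,0]],[1,[0,0,0.003],[0,0,0]],[1,[0,0,0.002],[0,0,0]],[1,[0,0,0.001],[0,0,0]],[1,[0,0,0.001],[0,0,0]],[1,[0,0,0],[0,0,0]]]}}

```text
time_s: 5.7
eef_pos: [559.3, 132.2, 141.7]
ee_rot: [0.001, 0.0, 1.0, -0.0]
force: [-0.0, -2.9, 3.6]
grip_width: -0.001
grip_force: 1.8
```

Call:
{"name": "servo_tool", "arguments": {"commands": [[1,[0,0,0.001],[0,0,0]],[1,[0,0,0],[0,0,0]],[1,[0,0,0],[0,0,0]]]}}

```text
time_s: 5.95
eef_pos: [559.3, 132.2, 141.0]
ee_rot: [0.001, 0.0, 1.0, -0.0]
force: [-1.6, -2.9, 6.9]
grip_width: -0.0
grip_force: 3.5
```

Call:
{"name": "servo_tool", "arguments": {"commands": [[1,[0,0,0.001],[0,0,0]],[1,[0,0,0.001],[0,0,0]],[1,[0,0,0],[0,0,0]]]}}

```text
time_s: 6.2
eef_pos: [559.4, 132.2, 140.9]
ee_rot: [0.001, 0.0, 1.0, -0.001]
force: [-8.1, -4.8, 20.6]
grip_width: -0.004
grip_force: 10.5
```

Call:
{"name": "servo_tool", "arguments": {"commands": [[1,[0,0,-0.02],[0,0,0]],[1,[0,0,-0.02],[0,0,0]],[1,[0.004,-0.029,0],[0,0,0]],[1,[0,-0.029,0],[0,0,0]],[1,[0,-0.029,0],[0,0,0]],[1,[0,0,0.01],[0,0,0]],[1,[0,0,0.006],[0,0,0]],[1,[0,0,0],[0,0,0]],[1,[0,0,0],[0,0,0]]]}}

```text
time_s: 6.95
eef_pos: [554.7, 46.7, 161.8]
ee_rot: [-0.001, -0.0, 1.0, 0.0]
force: [-0.3, -0.1, 0.2]
grip_width: -0.002
grip_force: 0.0
```

Run:
```python
from h import *
p,W=cap("side"); cv2.imwrite("pics/s4.png",cv2.resize(p[110:240,160:340,::-1],(720,520),interpolation=cv2.INTER_CUBIC))
print(sense()["eef_pos"],sense()["force"])
h=cv2.cvtColor(p,cv2.COLOR_RGB2HSV); m=(h[...,0]<6)&(h[...,1]>150)&(abs(W[...,2]-145)<15)&(abs(W[...,1]-133)<20)
print(m.sum(),np.nanmedian(W[m],0))
```

```text
[554.89996592  46.81800025 162.24961326] [-0.12114174  0.17925514  0.29065452]
47 [563.80364381 133.17421179 139.52724076]
```

View pics/s4.png

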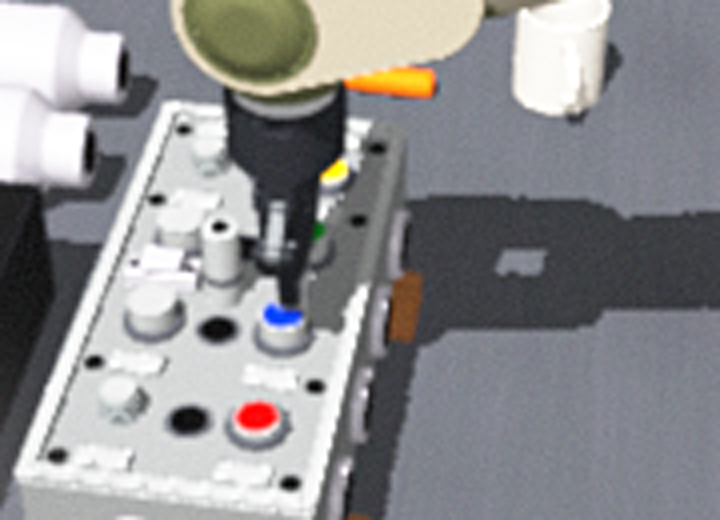

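Red is down at (257,417), z≈139.5, so it is home. The fingertip is over blue at (283,315), and the body is clear of the socket at (220,250). I'll press blue.

Call:
{"name": "servo_tool", "arguments": {"commands": [[1,[0,-0.001,0.006],[0,0,0]],[1,[0,0,0.005],[0,0,0]],[1,[0,0,0.003],[0,0,0]],[1,[0,0,0.003],[0,0,0]],[1,[0,0,0.002],[0,0,0]],[1,[0,0,0.001],[0,0,0]],[1,[0,0,0.001],[0,0,0]],[1,[0,0,0.001],[0,0,0]],[1,[0,0,0.001],[0,0,0]],[1,[0,0,0],[0,0,0]]]}}

```text
time_s: 7.83
eef_pos: [555.2, 45.4, 140.9]
ee_rot: [0.001, -0.0, 1.0, 0.0]
force: [-5.7, 1.0, 15.6]
grip_width: 0.005
grip_force: 7.8
```

Call:
{"name": "servo_tool", "arguments": {"commands": [[1,[0,0,0.001],[0,0,0]],[1,[0,0,0],[0,0,0]],[1,[0,0,0],[0,0,0]]]}}

```text
time_s: 8.08
eef_pos: [555.2, 45.4, 140.9]
ee_rot: [0.001, -0.0, 1.0, -0.0]
force: [-8.2, 1.2, 22.6]
grip_width: 0.002
grip_force: 11.3
```

Blue is at its stop. Next is green, at y -42 and x 554.

Call:
{"name": "servo_tool", "arguments": {"commands": [[1,[0,0,-0.02],[0,0,0]],[1,[0,0,-0.02],[0,0,0]],[1,[0.001,-0.029,0],[0,0,0]],[1,[0,-0.029,0],[0,0,0]],[1,[0,-0.029,0],[0,0,0]],[1,[0,0,0.01],[0,0,0]],[1,[0,0,0.006],[0,0,0]],[1,[0,0,0],[0,0,0]],[1,[0,0,0],[0,0,0]]]}}

```text
time_s: 8.83
eef_pos: [553.7, -40.9, 161.8]
ee_rot: [-0.001, -0.001, 1.0, 0.0]
force: [-0.3, 0.4, 0.1]
grip_width: -0.003
grip_force: 0.0
```

Run:
```python
from h import *
p,W=cap("side"); cv2.imwrite("pics/s5.png",cv2.resize(p[110:240,160:340,::-1],(720,520),interpolation=cv2.INTER_CUBIC))
print(sense()["eef_pos"],sense()["force"])
h=cv2.cvtColor(p,cv2.COLOR_RGB2HSV); m=(abs(h[...,0].astype(int)-115)<15)&(h[...,1]>110)&(abs(W[...,2]-145)<15)&(abs(W[...,1]-45)<20)
print(m.sum(),np.nanmedian(W[m],0))
```

```text
[553.92124155 -40.97917442 162.23716185] [-0.75854803  0.26207759 -0.35816294]
47 [561.44160869  46.80108284 138.94813907]
```

View pics/s5.png

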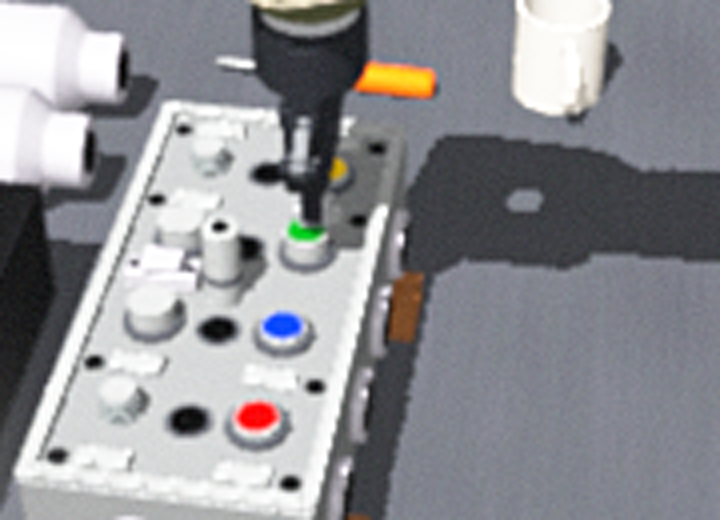

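Blue is down at (283,327), z≈139, and the fingertip is over green at (306,230). I'll press green.

Call:
{"name": "servo_tool", "arguments": {"commands": [[1,[0,-0.001,0.006],[0,0,0]],[1,[0,0,0.005],[0,0,0]],[1,[0,0,0.003],[0,0,0]],[1,[0,0,0.003],[0,0,0]],[1,[0,0,0.002],[0,0,0]],[1,[0,0,0.001],[0,0,0]],[1,[0,0,0.001],[0,0,0]],[1,[0,0,0.001],[0,0,0]],[1,[0,0,0.001],[0,0,0]],[1,[0,0,0],[0,0,0]]]}}

```text
time_s: 9.72
eef_pos: [554.3, -42.6, 140.9]
ee_rot: [0.001, -0.0, 1.0, -0.0]
force: [-4.0, 1.6, 15.6]
grip_width: -0.001
grip_force: 7.7
```

Call:
{"name": "servo_tool", "arguments": {"commands": [[1,[0,0,0.001],[0,0,0]],[1,[0,0,0],[0,0,0]],[1,[0,0,0],[0,0,0]]]}}

```text
time_s: 9.97
eef_pos: [554.3, -42.6, 140.8]
ee_rot: [0.001, -0.0, 1.0, -0.0]
force: [-7.0, 3.3, 22.4]
grip_width: 0.004
grip_force: 11.2
```

Green is at its stop too. I'll rise and back away toward the base.

Call:
{"name": "servo_tool", "arguments": {"commands": [[1,[0,0,-0.02],[0,0,0]],[1,[0,0,-0.03],[0,0,0]],[1,[0,0,-0.03],[0,0,0]],[1,[0.03,0,0],[0,0,0]],[1,[0.03,0,0],[0,0,0]],[1,[0.03,0,0],[0,0,0]],[1,[0.03,0,0],[0,0,0]],[1,[0,0,0],[0,0,0]],[1,[0,0,0],[0,0,0]],[1,[0,0,0],[0,0,0]]]}}

```text
time_s: 10.8
eef_pos: [434.5, -43.1, 218.4]
ee_rot: [0.0, 0.0, 1.0, -0.0]
force: [-0.9, -0.1, 0.6]
grip_width: -0.0
grip_force: 0.0
```

Run:
```python
from h import *
p,W=cap("side"); cv2.imwrite("pics/s6.png",cv2.resize(p[110:240,160:340,::-1],(720,520),interpolation=cv2.INTER_CUBIC))
h=cv2.cvtColor(p,cv2.COLOR_RGB2HSV).astype(int)
for k,hu,y in(("y",28,-131),("r",2,133),("b",115,45),("g",62,-42)):
    m=(abs(h[...,0]-hu)<16)&(h[...,1]>110)&(abs(W[...,2]-145)<15)&(abs(W[...,1]-y)<20)&(abs(W[...,0]-560)<25)
    print(k,m.sum(),np.nanmedian(W[m],0))
```

```text
y 35 [ 557.75864904 -129.28641427  139.5227041 ]
r 54 [563.33520289 135.69070292 139.72180786]
b 48 [561.850696    46.57392491 139.55788996]
g 37 [560.73361655 -41.81754214 138.41282709]
```

View pics/s6.png

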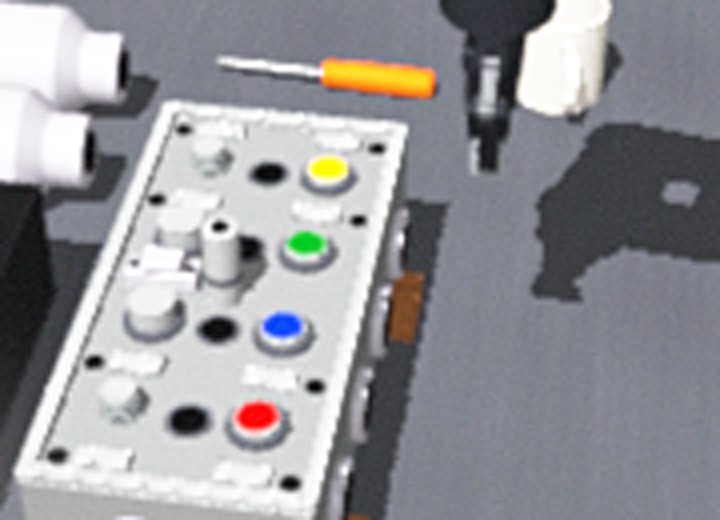

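All four painted tappets are low: yellow (328,170), green (306,243), blue (283,326) and red (257,416). The socket (220,250) and cap (165,263) have not moved, and the arm is clear.

```bash
python3 -c "
from rig import *
print(finish_job())"
```

```text
the job is handed in; nothing more can be done
None
```

I pressed the yellow, red, blue and green tappets home in that order, each to its stop at 140.8–140.9 mm against 141 expected, and handed the job in at about 11 s; no verdict came back, but in the last picture the socket, cap and plain tappets were where they started.

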